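# Rack up the rinsed puncture kit

## Task

The puncture kit has just been rinsed. First, with no tool on it yet, draw the drying rack's front bar out to its stop by the black tab; then lay every tyre lever, rasp and pump on the counter across both bars to drip dry, side by side, and put the T-shaped valve tools in the aluminium tray. Leave the other things on the counter where they are.

Things in the scene. Friction and masses are not known exactly. Their poses are not given: they have to be found in the camera images.
- rack: fixed steel rack: two level bars along its y, 310 mm long, 14 mm wide, tops 90 mm above the counter. Origin on the counter midway between the bars when the front one is out; -x roughly faces the robot. Rear bar at x = +45 mm; front bar at +25 mm minus joint front_bar (-45 mm when out). Ears 106 mm high at y = +-162 mm; open between the bars down to a 6 mm base plate.
- front_bar (a joint): how far the sliding front bar is drawn out along the rack's -x, m: 0 = in, 0.070 = at its stop. A light return spring pulls it in; a brake holds it where it is let go. Takes about 6 N to pull.
- pull_tab (a point): centre of the black plastic pull tab on a stem in front of the middle of the front bar: 24 mm wide along the rack's y, 12 mm thick in x, 40 mm tall, its top 84 mm above the counter, its centre 64 mm; 50 mm in front of the bar's centre line. Moves with the bar. The 8 mm stem joins it to the bar at 72 mm height.
- tray: open aluminium tray fixed on the counter, 150 (x) x 200 (y) x 22 mm outside, 4 mm walls, floor 4 mm; origin under its centre on the counter.
- lever_a: black tyre lever (may be absent), 186 mm long along its x, 20 mm wide (26 mm at the -x end), 10 mm thick; origin at its centre, mid-thickness, 5 mm above its flat underside, z up.
- lever_b: black tyre lever (may be absent), 186 mm long along its x, 20 mm wide (26 mm at the -x end), 10 mm thick; origin at its centre, mid-thickness, 5 mm above its flat underside, z up.
- rasp: steel rasp with a wooden handle (may be absent), 190 mm long along x: blade 24 mm wide, 10 mm thick from x = -25 to +95 mm, handle 24 mm wide, 18 mm thick from x = -95 to -25 mm, undersides flush; origin at mid-length, 5 mm above the flat underside, z up.
- pump: chrome mini pump (may be absent), 181 mm long along x: rounded-square barrel 26 x 26 mm from x = -90 to +40 mm, thin rod, then a black grip 24 wide, 22 mm thick at x = +66 to +91 mm; origin on its axis, 13 mm above the underside.
- valve_tool_a: T-shaped red plastic valve tool (may be absent), 80 mm long along x: shank 18 mm wide, crossbar 50 mm wide and 16 mm long at the +x end (x = 24 to 40 mm), all 14 mm thick; origin on the shank, mid-thickness, 7 mm above the underside.
- valve_tool_b: T-shaped red plastic valve tool (may be absent), 80 mm long along x: shank 18 mm wide, crossbar 50 mm wide and 16 mm long at the +x end (x = 24 to 40 mm), all 14 mm thick; origin on the shank, mid-thickness, 7 mm above the underside.
- valve_tool_c: T-shaped red plastic valve tool (may be absent), 80 mm long along x: shank 18 mm wide, crossbar 50 mm wide and 16 mm long at the +x end (x = 24 to 40 mm), all 14 mm thick; origin on the shank, mid-thickness, 7 mm above the underside.
- patch_tin: round tin, 60 mm across, 32 mm tall; bystander, not to be moved; origin on the counter under it.
- glue_bottle: white bottle, 48 mm across, 120 mm tall; bystander, not to be moved; origin on the counter under it.
- tea_cup: white mug, 72 mm across, 80 mm tall; bystander, not to be moved; origin on the counter under it.
- valve_carton: cardboard box 50 x 80 x 35 mm; bystander, not to be moved; origin on the counter under it.
- spanner: spanner 160 mm long along x; bystander, not to be moved; origin on the counter under it.
- grease_tin: round tin, 66 mm across, 40 mm tall; bystander, not to be moved; origin on the counter under it.

How it is judged:
On the way:
1. the front bar is drawn out to its stop (within 4 mm of 70 mm) for 0.3 s while every long tool is still off the rack (value of joint front_bar above 0.066 m and height (world z) of each of lever_a, lever_b, rasp, pump below 0.07 m), for 0.3 s.
At the end, for the whole second after the job is handed in: Bar out at least 65 mm. Every lever, rasp and pump present flat on both bars, none on another, middle within 25 mm of midway between bars and 145 mm of the rack centre along them, square within 15 deg. Every valve tool present inside the tray walls, below 30 mm. All released, at rest (value of joint front_bar above 0.065 m and x of lever_a in the frame of rack between -0.025 and 0.025 m and y of lever_a in the frame of rack between -0.145 and 0.145 m and z of lever_a in the frame of rack between 0.091 and 0.1 m and angle between the x axis of each of lever_a, lever_b, rasp, pump and the x axis of rack, either way round below 0.26 rad and linear speed of each of lever_a, lever_b, rasp, pump, valve_tool_a, valve_tool_b, valve_tool_c below 0.02 m/s and x of lever_b in the frame of rack between -0.025 and 0.025 m and y of lever_b in the frame of rack between -0.145 and 0.145 m and z of lever_b in the frame of rack between 0.091 and 0.1 m and x of rasp in the frame of rack between -0.025 and 0.025 m and y of rasp in the frame of rack between -0.145 and 0.145 m and z of rasp in the frame of rack between 0.091 and 0.103 m and x of pump in the frame of rack between -0.025 and 0.025 m and y of pump in the frame of rack between -0.145 and 0.145 m and z of pump in the frame of rack between 0.099 and 0.108 m and x of valve_tool_a in the frame of tray between -0.07 and 0.07 m and y of valve_tool_a in the frame of tray between -0.095 and 0.095 m and z of valve_tool_a in the frame of tray between 0 and 0.03 m and x of valve_tool_b in the frame of tray between -0.07 and 0.07 m and y of valve_tool_b in the frame of tray between -0.095 and 0.095 m and z of valve_tool_b in the frame of tray between 0 and 0.03 m and x of valve_tool_c in the frame of tray between -0.07 and 0.07 m and y of valve_tool_c in the frame of tray between -0.095 and 0.095 m and z of valve_tool_c in the frame of tray between 0 and 0.03 m); the robot touches nothing.
It fails at once if a bystander (tin, bottle, mug, carton, spanner) is moved more than 50 mm (distance of any of patch_tin, glue_bottle, tea_cup, valve_carton, spanner, grease_tin from where it was at the start of the episode above 0.05 m).
Of lever_a, lever_b, rasp, pump only 3 to 4 are there at a start; the rules pass over those that are not, and their reading is None.
Of valve_tool_a, valve_tool_b, valve_tool_c only 2 to 3 are there at a start; the rules pass over those that are not, and their reading is None.
At some moment in a run one of lever_a, lever_b, rasp, pump, valve_tool_a, valve_tool_b, valve_tool_c may be knocked a few centimetres aside while the robot is not near it.
Once in a run the grip may slacken for a moment while it holds something.
It also fails if it takes over 210 s, if anything falls off the work surface, if the arm or the gripper's body presses on something with over 40 N, if the wrist force passes 120 N, or if a joint passes its speed limit or range.

## Robot

A 6-joint arm with a two-finger parallel gripper is mounted at the origin on the work surface. World frame = base frame: x ahead of the robot, y to its left, z up, the work surface at z = 0. Lengths are in m, angles in rad, forces in N, time in s.
With the tool pointing down it reaches from about 0.35 to 0.975 m from the base axis. Payload 7.1 kg.
Tool frame: the origin (TCP) lies midway between the tips of the shut fingers; the grasp point (between the pads) lies 19 mm behind it; z points along the fingers, y is the line along which they close (so a half turn about z gives the same grasp; the last joint's range is limited). The gripper opens to 88 mm and grips with 3 to 60 N. Pads are 20 mm wide; open, the fingers measure 115 mm over their backs; the gripper's body (75 mm by 178 mm) begins 61 mm behind the grasp point.
Start: joints at [-0.019, 0.423, 1.63, -0, 1.089, -0.019], TCP at [0.625, 0, 0.196] pointing down, gripper open.
Joint ranges: [-3, 3], [-0.9, 2.11], [0.09, 2.58], [-1.31, 4.45], [0.11, 2.69], [-2.54, 2.54]. Speed limits (rad/s): [2.39, 2.39, 3.01, 3.14, 3.14, 3.14].

## Interface

Orientations are given as a unit quaternion [w, x, y, z].
In Python, from station import move_pose, movel, movej, command_gripper, wait, inverse_kinematics, read_camera, camera_info, MotionError, job_done, get_time, get_joint_pos, get_qvel, get_effort, get_tcp_pos, get_ee_rot, get_ft_force, get_ft_torque, get_grip_width, get_finger_force gives the robot as it stands. Calls block until the motion is done:
- move_pose(position, orientation): joint-space move of the TCP to a pose.
- movel(position, frame=None, v=0.15, until_force=None): straight line of the TCP; frame=None keeps the orientation; v is the mean speed in m/s. With until_force (N) it stops when the force on the tool has changed by that much, and returns True; else False.
- movej(angles): joint-space move.
- command_gripper(opening): opening from 0.0 (shut) to 1.0 (fully open); the grip force is fixed at half the most; returns when the fingers have stopped.
- wait(seconds).
- inverse_kinematics(position, orientation): joint angles nearest the present ones, or None.
- read_camera(name): name is "scene" or "side" or "wrist"; returns the picture (384x512x3 uint8, red, green, blue); there is no depth.
- camera_info(name): a dict with "intrinsics" (3x3 intrinsics, pixels), "T" (4x4, takes a point from camera to world coordinates); the wrist camera has in their place "tool_from_camera" (4x4, takes a point from camera to tool coordinates, whose origin is the TCP and whose axes are the flange's). Camera axes: x right, y up, looking along -z (the intrinsics and any distortion apply to the point x, -y, -z); pixel columns grow to the right and rows downward; lengths in m; the calibration is good to about 2 mm. A picture is of the moment at which its call begins: read the wrist's pose just before it. camera_info takes no time and is no camera call.
A pose or a line that the arm cannot do raises MotionError and nothing moves.
- job_done(): hands the job in; it is judged then, once.
Readings, each from a call of its own:
- get_time(): time.
- get_joint_pos(): joint angles.
- get_qvel(): joint speeds.
- get_effort(): joint torques, N m.
- get_tcp_pos(): TCP position.
- get_ee_rot(): TCP orientation.
- get_ft_force(): force on the tool from outside, world axes, zero at the start.
- get_ft_torque(): the same for the moment, N m.
- get_grip_width(): opening from 0.0 (shut) to 1.0 (fully open).
- get_finger_force(): force on a finger pad.
Only numpy, scipy, OpenCV 4.12 (cv2) and the standard library are available. Lean on these libraries where they do the work, as an engineer would, in place of code of your own. Each camera call takes 0.05 s, during which the arm holds its last target. There are 200 camera calls.

## Working session

There is one attempt and no reset: what is moved stays moved. The work goes in short steps, each a Python script; the robot and the scene stay as the last script left them, time stands still between calls to the robot, and variables do not carry over. Pictures are saved under pics/ and viewed, at most 14 in all, crops included, and the job is handed in when it is done.

```bash
ls; mkdir -p pics
python3 - <<'E'
from station import *
import cv2,numpy as np
for n in("scene","side"):
    i=camera_info(n);print(n,{k:np.round(v,3).tolist() if k in("intrinsics","T") else v for k,v in i.items()})
    im=read_camera(n);cv2.imwrite(f"pics/{n}0.png",im[:,:,::-1])
print(camera_info("wrist"))
print(get_ee_rot(),get_time())
E
```

```text
pics
scene {'intrinsics': [[392.968, 0.0, 254.887], [0.0, 392.968, 192.857], [0.0, 0.0, 1.0]], 'T': [[-0.783, -0.444, 0.436, 1.091], [0.622, -0.539, 0.568, 0.779], [-0.018, 0.716, 0.698, 0.915], [0.0, 0.0, 0.0, 1.0]]}
side {'intrinsics': [[411.839, 0.0, 250.001], [0.0, 411.839, 186.253], [0.0, 0.0, 1.0]], 'T': [[0.886, 0.3, -0.353, 0.18], [-0.463, 0.547, -0.698, -0.67], [-0.016, 0.782, 0.623, 0.746], [0.0, 0.0, 0.0, 1.0]]}
{'intrinsics': array([[324.24153891,   0.        , 261.54784063],
       [  0.        , 324.24153891, 193.12979745],
       [  0.        ,   0.        ,   1.        ]]), 'tool_from_camera': array([[-6.26719059e-04,  9.61715649e-01,  2.74048567e-01,
         7.41126942e-02],
       [ 9.99999564e-01,  4.13010342e-04,  8.37516789e-04,
         1.01761465e-03],
       [ 6.92268110e-04,  2.74048972e-01, -9.61715489e-01,
        -1.88017281e-01],
       [ 0.00000000e+00,  0.00000000e+00,  0.00000000e+00,
         1.00000000e+00]])}
[-4.68107832e-04  7.07097337e-01  7.07115912e-01 -4.72712227e-04] 0.1
```

View pics/scene0.png

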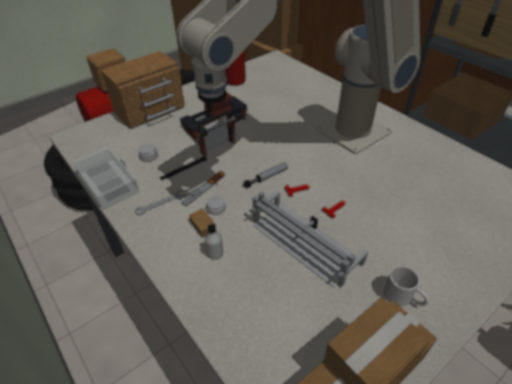

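View pics/side0.png

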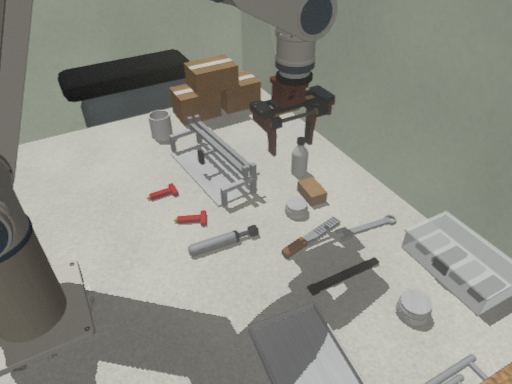

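The scene shows rack (305,238), pump (265,175), rasp (205,188), spanner (165,203), one lever (185,167), and two red T-tools (297,189), (334,209). In the side view the grey tray is at about (305,350), lever (345,275), rasp (312,237), pump (225,241), valve tools (163,192) and (193,218).

```bash
cat > h.py <<'E'
from station import *
import numpy as np,cv2
from scipy.spatial.transform import Rotation as R
def camT(n):
    i=camera_info(n)
    if n!="wrist": return i["intrinsics"],np.array(i["T"])
    q=get_ee_rot();T=np.eye(4);T[:3,:3]=R.from_quat(np.roll(q,-1)).as_matrix();T[:3,3]=get_tcp_pos()
    return i["intrinsics"],T@i["tool_from_camera"]
def ray(K,T,uv,z):
    d=np.array([(uv[0]-K[0,2])/K[0,0],-(uv[1]-K[1,2])/K[1,1],-1]);d=T[:3,:3]@d
    return T[:3,3]+d*(z-T[2,3])/d[2]
def quat(a): # tool down, closing line (tool y) at world angle a, tool z=-Z
    y=np.array([np.cos(a),np.sin(a),0]);z=np.array([0,0,-1.]);x=np.cross(y,z)
    return np.roll(R.from_matrix(np.c_[x,y,z]).as_quat(),1)
E
python3 - <<'E'
from h import *
s={"side":dict(leverA=(310,288,0.005),leverB=(379,263,.005),raspH=(286,249,.009),raspB=(339,222,.009),pumpB=(192,247,.013),pumpG=(258,230,.013),
 v1a=(150,195,.007),v1b=(174,189,.007),v2a=(178,219,.007),v2b=(206,218,.007),tray1=(249,324,.022),tray2=(311,303,.022),tin=(297,208,.03),tab=(200,150,.084),
 earNL=(172,132,.106),earNR=(226,188,.106),earFL=(193,122,.106),earFR=(252,165,.106),grease=(415,300,.04),mug=(160,115,.08)),
"scene":dict(leverA=(162,178,0.005),leverB=(206,158,.005),raspH=(223,175,.009),raspB=(184,203,.009),pumpB=(287,166,.013),pumpG=(246,184,.013),v1a=(325,214,.007),v1b=(343,204,.007),
 v2b=(287,191,.007),v2a=(309,186,.007),tab=(316,219,.084),e1=(256,198,.106),e2=(274,196,.106),e3=(336,268,.106),e4=(363,256,.106),mug=(403,272,.08),grease=(148,150,.04))}
for n in s:
    K,T=camT(n)
    for k,(u,v,z) in s[n].items(): print(n,k,np.round(ray(K,T,(u,v),z)[:2],3))
# move up, look from wrist at several stations is next; crop enlarged side
im=cv2.imread("pics/side0.png");cv2.imwrite("pics/side0c.png",cv2.resize(im[100:384,140:440],None,fx=2,fy=2,interpolation=cv2.INTER_CUBIC))
E
```

```text
side leverA [ 0.549 -0.222]
side leverB [ 0.73  -0.239]
side raspH [ 0.561 -0.101]
side raspB [ 0.73  -0.086]
side pumpB [0.363 0.009]
side pumpG [ 0.531 -0.016]
side v1a [0.333 0.258]
side v1b [0.401 0.251]
side v2a [0.369 0.126]
side v2b [0.435 0.094]
side tray1 [ 0.385 -0.248]
side tray2 [ 0.521 -0.265]
side tin [ 0.651 -0.008]
side tab [0.506 0.291]
side earNL [0.458 0.391]
side earNR [0.487 0.069]
side earFL [0.535 0.416]
side earFR [0.589 0.124]
side grease [ 0.702 -0.369]
side mug [0.47  0.558]
scene leverA [ 0.726 -0.225]
scene leverB [ 0.547 -0.219]
scene raspH [ 0.555 -0.098]
scene raspB [ 0.731 -0.067]
scene pumpB [0.356 0.011]
scene pumpG [ 0.524 -0.008]
scene v1a [0.414 0.253]
scene v1b [0.338 0.259]
scene v2b [0.436 0.101]
scene v2a [0.363 0.13 ]
scene tab [0.505 0.295]
scene e1 [0.597 0.139]
scene e2 [0.551 0.166]
scene e3 [0.596 0.454]
scene e4 [0.517 0.472]
scene mug [0.46  0.557]
scene grease [ 0.705 -0.353]
```

View pics/side0c.png

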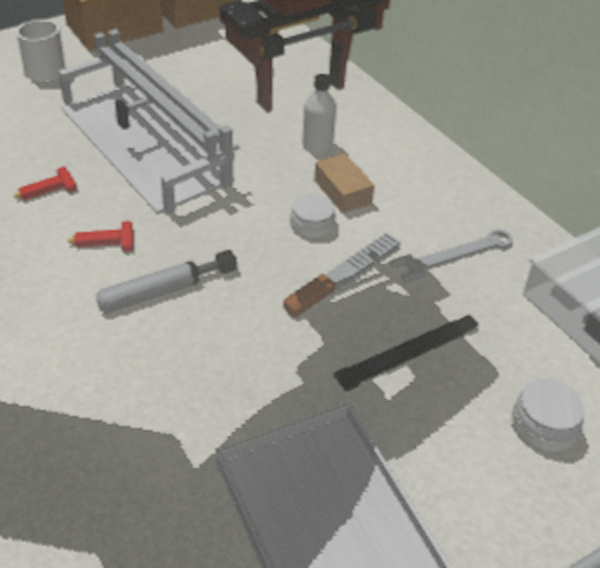

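Lever, rasp, pump, two valve tools and tray are clear here; the sizes from both cameras agree (lever ~182, rasp ~170–178, pump ~170 mm). No second lever or third valve tool is visible. Next, wrist views from above.

Run:
```python
from h import *
q=get_ee_rot()
for n,p in (("wA",(0.50,0.20,0.33)),("wB",(0.55,-0.22,0.33))):
    try: move_pose(p,q)
    except MotionError as e: print(n,e);continue
    K,T=camT("wrist");im=read_camera("wrist");np.savez(f"{n}.npz",K=K,T=T)
    cv2.imwrite(f"pics/{n}.png",cv2.resize(im[:,:,::-1],(768,576),interpolation=cv2.INTER_CUBIC));print(get_tcp_pos(),get_time())
```

```text
[0.50026994 0.19908279 0.32897127] 1.2
[ 0.55028614 -0.21893507  0.3300182 ] 2.8083
```

View pics/wA.png

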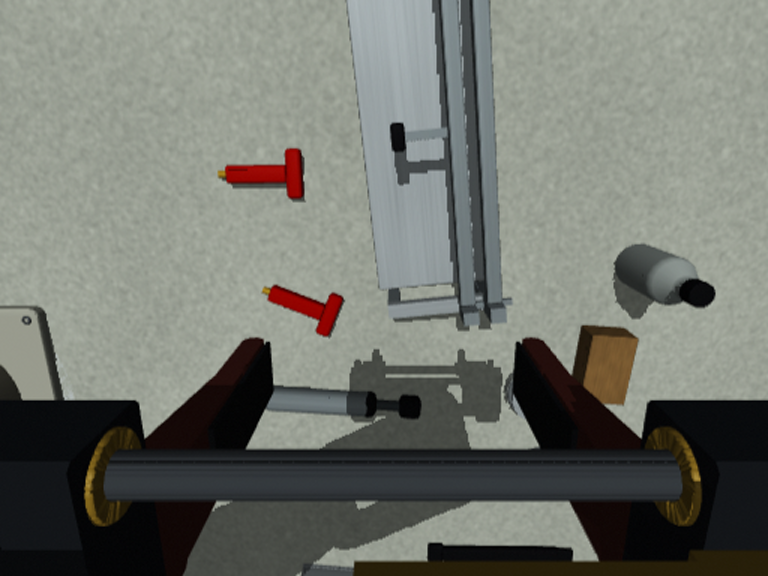

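View pics/wB.png

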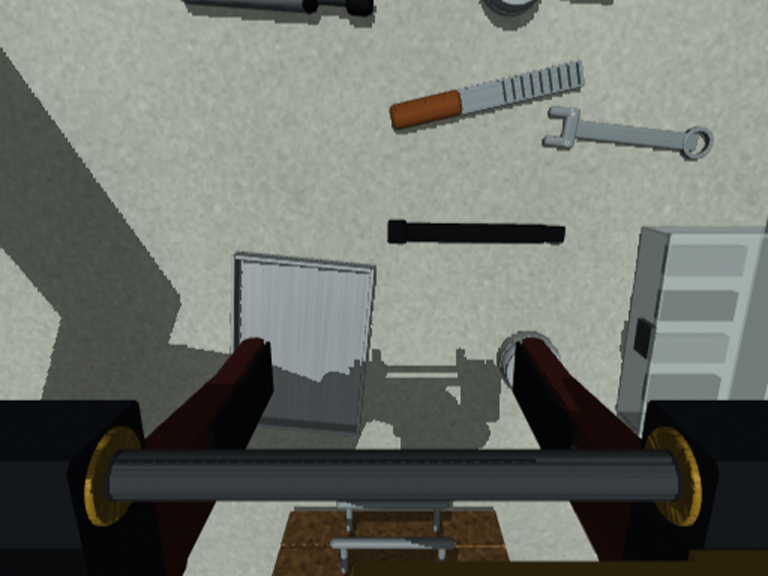

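Run:
```python
from h import *
L={"wA":dict(tab=(398,137,.08),f1=(446,0,.09),f2=(466,290,.09),r1=(481,0,.09),r2=(494,290,.09),b1=(347,0,.006),b2=(379,290,.006),b3=(453,285,.006),
 v1s=(226,174,.007),v1x=(296,173,.014),v2s=(270,294,.007),v2x=(331,314,.014),pg=(420,406,.013),pb=(272,399,.013),ear1=(468,316,.106),ear2=(496,313,.106)),
"wB":dict(la=(388,232,.008),lb=(565,234,.008),rh=(391,118,.012),rb=(582,75,.007),t1=(235,253,.022),t2=(376,267,.022),t3=(358,432,.022),pb=(185,0,.02),pg=(374,5,.013),g=(527,352,.03))}
for n in L:
    d=np.load(n+".npz");P={}
    for k,(u,v,z) in L[n].items(): P[k]=ray(d["K"],d["T"],(u/1.5,v/1.5),z)[:2]; print(n,k,np.round(P[k],4))
    a=lambda i,j:np.degrees(np.arctan2(*(P[j]-P[i])[::-1]))
    prs=[("f2","f1"),("r2","r1"),("b2","b1"),("v1s","v1x"),("v2s","v2x"),("b2","b3"),("pb","pg")] if n=="wA" else [("la","lb"),("rh","rb"),("t1","t2"),("t3","t2"),("pb","pg")]
    for i,j in prs: print(i,j,a(i,j).round(1),np.linalg.norm(P[j]-P[i]).round(4))
```

```text
wA tab [0.5053 0.2849]
wA f1 [0.5424 0.3867]
wA f2 [0.5676 0.1512]
wA r1 [0.5697 0.3866]
wA r2 [0.5931 0.1512]
wA b1 [0.458  0.4091]
wA b2 [0.4855 0.1272]
wA b3 [0.5662 0.1328]
wA v1s [0.3301 0.2509]
wA v1x [0.4031 0.2521]
wA v2s [0.3661 0.1229]
wA v2x [0.4331 0.1022]
wA pg [ 0.5319 -0.0104]
wA pb [ 0.3612 -0.0015]
wA ear1 [0.5679 0.1317]
wA ear2 [0.5927 0.1345]
f2 f1 96.1 0.2368
r2 r1 95.7 0.2366
b2 b1 95.6 0.2832
v1s v1x 1.0 0.0731
v2s v2x -17.2 0.0701
b2 b3 4.0 0.0809
pb pg -3.0 0.171
wB la [ 0.5459 -0.227 ]
wB lb [ 0.7326 -0.229 ]
wB rh [ 0.5491 -0.1136]
wB rb [ 0.7343 -0.0739]
wB t1 [ 0.387  -0.2468]
wB t2 [ 0.5334 -0.2616]
wB t3 [ 0.5108 -0.4575]
wB pb [ 0.3615 -0.0126]
wB pg [ 0.5334 -0.0149]
wB g [ 0.6962 -0.354 ]
la lb -0.6 0.1868
rh rb 12.1 0.1894
t1 t2 -5.8 0.1471
t3 t2 83.4 0.1972
pb pg -0.8 0.1719
```

Checks pass: lever 187 mm, rasp 189, tray 147×197, rack yaw ≈5.8°, and the tab agrees across all three cameras at about (0.505, 0.286). Now I'll pull the bar.

```bash
cat >> h.py <<'E'
D=np.radians
YR=D(5.8); EX=np.array([np.cos(YR),np.sin(YR),0]); EY=np.array([-np.sin(YR),np.cos(YR),0])
O=np.array([.530,.289,0]); TRAY=np.array([.449,-.354,0]); YT=D(-6)
def P(xy,z): return np.array([xy[0],xy[1],z])
E
python3 - <<'E'
from h import *
tab=np.array([.505,.286,0]); q=quat(YR+np.pi/2)
for a in (YR+np.pi/2,YR-np.pi/2): print(a,inverse_kinematics(P(tab,.16),quat(a)))
command_gripper(.6)
move_pose(P(tab,.16),q)
print(movel(P(tab,.050),v=.08,until_force=8),get_tcp_pos())
command_gripper(0); print("grip",get_grip_width()*88,get_finger_force(),get_ft_force())
p0=get_tcp_pos()
print(movel(p0-EX*.085,v=.04,until_force=16)); wait(.3)
p1=get_tcp_pos();print("moved",(p1-p0)@EX,get_ft_force(),get_grip_width()*88)
command_gripper(.6);wait(.2)
movel(P(p1,.2)); 
K,T=camT("wrist");print(get_tcp_pos(),get_time())
for n in("side","wrist"):
    im=read_camera(n);cv2.imwrite(f"pics/pull_{n}.png",im[:,:,::-1])
a=[cv2.imread(f"pics/pull_{n}.png") for n in("side","wrist")]
cv2.imwrite("pics/pull.png",np.hstack([a[0][80:384,:400],a[1][:304,60:460]]))
np.savez("pull.npz",K=K,T=T)
E
```

```text
1.6720254234105676 [ 4.94793305e-01  4.02918829e-01  1.75895036e+00 -4.44089210e-16
  9.79723463e-01 -1.17723212e+00]
-1.4695672301792255 [ 4.94793305e-01  4.02918829e-01  1.75895036e+00 -4.44089210e-16
  9.79723463e-01  1.96436054e+00]
False [0.50538849 0.28620749 0.05053083]
grip 23.89862819118962 30.000227987766266 [0.31092824 2.08691139 0.95621192]
True
moved -0.06560364155342492 [ 4.22247108 -2.94609488  3.56964258] 23.627359100997023
[0.43918988 0.27930735 0.19917336] 11.3667
```

View pics/pull.png

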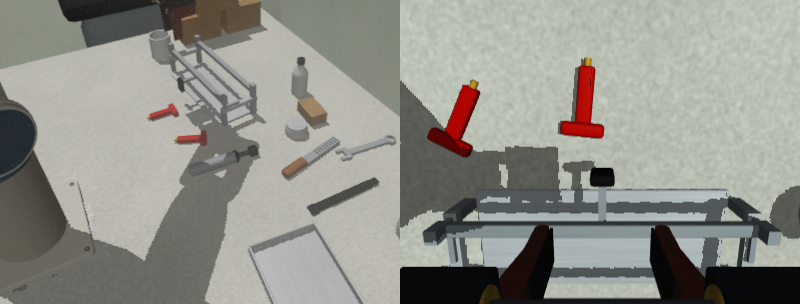

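The bar is drawn out (tab at (600,178) in the right half) by at least 65.6 mm, but the pull stopped on force. I'll pull again harder to make sure it reaches the stop.

Run:
```python
from h import *
p=get_tcp_pos()
movel(P(p,.050),v=.1,until_force=10); command_gripper(0); p0=get_tcp_pos()
print(get_grip_width()*88)
for d in (.003,.006,.009,.012):
    movel(p0-EX*d,v=.02,until_force=28); print(d,(get_tcp_pos()-p0)@EX,get_ft_force()@EX)
wait(.4)
command_gripper(.6); wait(.3); print("tab",get_tcp_pos(),get_time())
movel(P(get_tcp_pos(),.22))
K,T=camT("wrist");im=read_camera("wrist");np.savez("pull.npz",K=K,T=T);cv2.imwrite("pics/pull2.png",im[:,:,::-1])
g=cv2.cvtColor(im,cv2.COLOR_RGB2GRAY)
np.save("pull2.npy",g)
c=T[:3,3];print(c)
```

```text
23.625776751654612
0.003 -0.00037031690284588614 8.591796646923864
0.006 -0.0007163752242320922 18.586079734657115
0.009 -0.0012385075704534855 27.30988464929059
0.012 -0.0033247369266034654 30.409774477051844
tab [0.42732639 0.27835024 0.05010118] 16.2167
[0.35258548 0.26927783 0.40699931]
```

Run:
```python
import cv2
im=cv2.imread("pics/pull2.png");cv2.imwrite("pics/pull2c.png",cv2.resize(im,(798,598),interpolation=cv2.INTER_CUBIC))
```

```text
(no output)
```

View pics/pull2c.png

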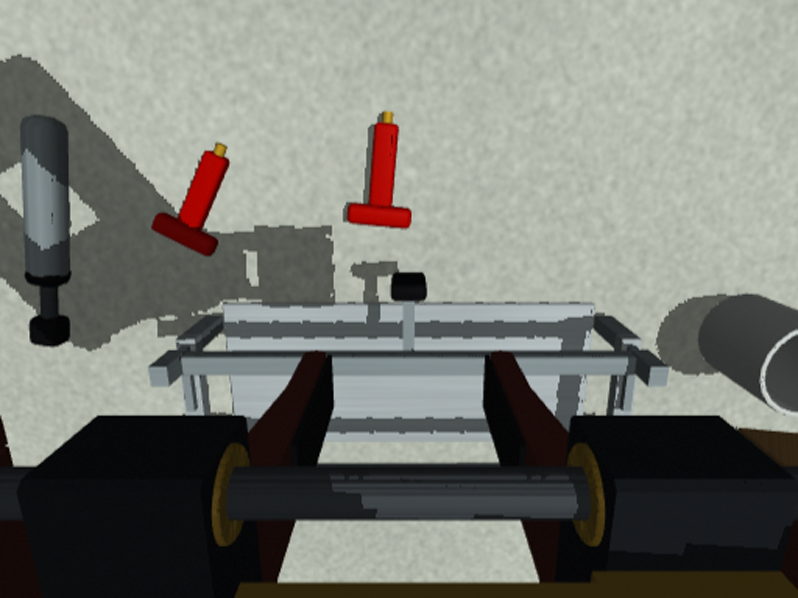

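The picture shows the front bar (centre line row 363, columns 182–632), the tab top at (408,281), and both ear ends at (165,373) and (650,373). I'll measure these in the rack frame.

Run:
```python
from h import *
d=np.load("pull.npz")
for k,(u,v,z) in dict(barL=(190,364,.09),barM=(410,363,.09),barR=(628,363,.09),tabtop=(408,281,.084),earL=(167,369,.106),earR=(650,369,.106),plate1=(223,304,.006),plate2=(594,304,.006)).items():
    p=ray(d["K"],d["T"],(u/1.5586,v/1.5586),z);print(k,p.round(4),((p-O)@EX).round(4),((p-O)@EY).round(4))
```

```text
barL [0.5022 0.1366 0.09  ] -0.0431 -0.1488
barM [0.4864 0.2847 0.09  ] -0.0438 0.0001
barR [0.4716 0.4314 0.09  ] -0.0437 0.1476
tabtop [0.4313 0.2777 0.084 ] -0.0994 -0.0013
earL [0.4996 0.1285 0.106 ] -0.0465 -0.1566
earR [0.4683 0.4383 0.106 ] -0.0463 0.1548
plate1 [0.4852 0.1295 0.006 ] -0.0607 -0.1541
plate2 [0.4542 0.4348 0.006 ] -0.0607 0.1527
```

```bash
cat >> h.py <<'E'
# kind: expected origin xy, yaw, top z, width
ITEMS=dict(lever=((.639,-.228),D(-.6),.008,20),rasp=((.642,-.094),D(12),.016,24),pump=((.446,-.008),D(-2),.02,26),
           v1=((.371,.2515),D(1),.013,18),v2=((.402,.1115),D(-17),.013,18))
def mask(kind,rgb):
    h,s,v=cv2.split(cv2.cvtColor(rgb,cv2.COLOR_RGB2HSV)); r=rgb.astype(int)
    if kind[0]=="v": return (r[...,0]>60)&(r[...,0]>3*r[...,1])
    if kind=="rasp": return (r[...,0]>1.6*r[...,2])&(r[...,0]>50)
    return v<45
def locate(kind,exp=None,W=.12):
    xy,yaw,z,w=ITEMS[kind]
    if exp is not None: xy=exp
    K,T=camT("wrist");rgb=read_camera("wrist")
    d=[(-W,-W),(W,-W),(W,W),(-W,W)];n=int(2000*W)
    src=[]
    for e in d:
        c=np.linalg.inv(T)@np.r_[xy[0]+e[0],xy[1]+e[1],z,1]; src.append((K[0,0]*c[0]/-c[2]+K[0,2],-K[1,1]*c[1]/-c[2]+K[1,2]))
    H=cv2.getPerspectiveTransform(np.float32(src),np.float32([(0,0),(n,0),(n,n),(0,n)]))
    top=cv2.warpPerspective(rgb,H,(n,n)); m=mask(kind,top).astype(np.uint8)
    cv2.imwrite(f"pics/loc_{kind}.png",np.hstack([top[:,:,::-1],cv2.cvtColor(m*255,cv2.COLOR_GRAY2BGR)]))
    m=cv2.morphologyEx(m,cv2.MORPH_OPEN,np.ones((3,3)))
    N,lab,st,cen=cv2.connectedComponentsWithStats(cv2.dilate(m,np.ones((17,17))) if kind=="pump" else m)
    if N<2: return None
    k=1+np.argmax([st[i,4]/(100+np.hypot(*(cen[i]-n/2))) for i in range(1,N)])
    v,u=np.nonzero((lab==k)&(m>0)); pts=np.c_[u,v]/1000.-W+np.array(xy)
    c=pts.mean(0); ev,V=np.linalg.eigh(np.cov((pts-c).T)); a=V[:,1]
    if a@[np.cos(yaw),np.sin(yaw)]<0: a=-a
    t=(pts-c)@a; lo,hi=np.percentile(t,[.5,99.5]); b=np.array([-a[1],a[0]])@(pts-c).T; blo,bhi=np.percentile(b,[1,99])
    s={"lever":(lo+hi)/2,"rasp":lo+.095,"pump":hi-.091,"v1":hi-.040,"v2":hi-.040}[kind]
    yaw=np.arctan2(a[1],a[0]); o=c+s*a+(blo+bhi)/2*np.array([-a[1],a[0]])
    print(kind,"origin",o.round(4),"yaw",np.degrees(yaw).round(1),"ext",(hi-lo).round(3),(bhi-blo).round(3),"n",len(t))
    return o,yaw
def look(kind,exp=None,z=.30):
    xy=ITEMS[kind][0] if exp is None else exp
    move_pose((xy[0]+.10,xy[1],z),quat(np.pi/2)); return locate(kind,exp)
E
python3 - <<'E'
from h import *
command_gripper(.55)
for k in ("v1","v2","pump","rasp","lever"):
    try: look(k)
    except MotionError as e: print(k,e)
print(get_time())
rows=[cv2.resize(cv2.imread(f"pics/loc_{k}.png"),(400,200)) for k in("v1","v2","pump","rasp","lever")]
rows.append(rows[0]*0);cv2.imwrite("pics/locs.png",np.vstack([np.hstack(rows[i:i+2]) for i in(0,2,4)]))
E
```

```text
v1 origin [0.366  0.2515] yaw 0.0 ext 0.074 0.046 n 1710
v2 origin [0.3992 0.1121] yaw -22.4 ext 0.075 0.045 n 1705
pump origin [ 0.336 -0.036] yaw -90.0 ext 0.237 0.02 n 5040
rasp origin [ 0.643 -0.092] yaw 12.6 ext 0.067 0.023 n 1563
lever origin [ 0.6381 -0.2281] yaw -0.8 ext 0.182 0.02 n 3607
21.25
```

View pics/locs.png

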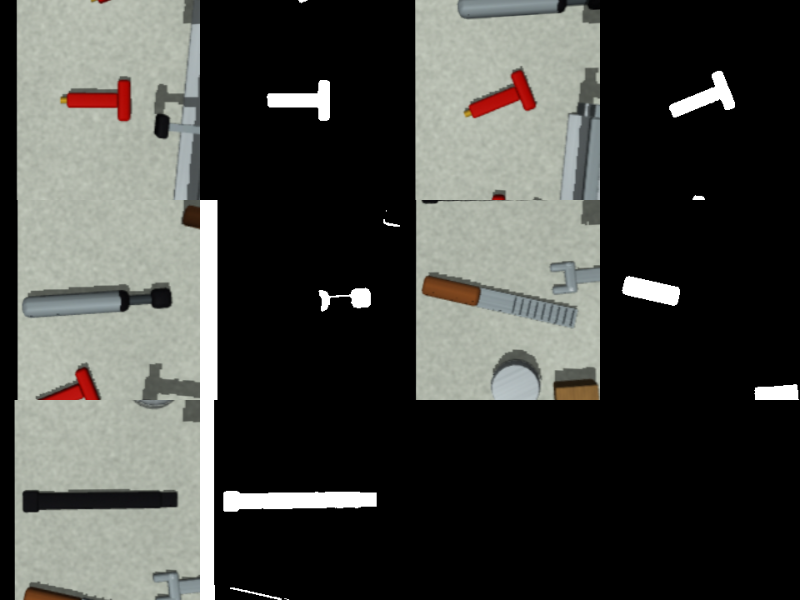

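All five tools are segmented correctly: valve tools (120,100) and (500,95), pump (95,300), rasp (500,300), lever (100,500). The pump's mask caught the black warp border, which I'll fix. Then pick the long tools.

```bash
sed -i 's/cv2.warpPerspective(rgb,H,(n,n))/cv2.warpPerspective(rgb,H,(n,n),borderValue=(160,160,160))/' h.py
cat >> h.py <<'E'
def held(): return get_grip_width()*88>6
def pick(kind,exp=None,zp=.004):
    r=look(kind,exp)
    if r is None: raise SystemExit("not seen")
    o,yaw=r; q=quat(yaw+np.pi/2)
    command_gripper(.58)
    move_pose(P(o,.13),q); hit=movel(P(o,zp),v=.1,until_force=8)
    z0=get_tcp_pos()[2]; command_gripper(0); w=get_grip_width()*88
    print(kind,"hit",hit,"z",z0.round(4),"w",round(w,1))
    if abs(w-ITEMS[kind][3])>4: command_gripper(.58);movel(P(o,.2));raise SystemExit("bad grip")
    movel(P(o,.21),v=.2)
    if not held(): raise SystemExit("lost on lift")
    return z0
def place(target,yaw,surf,z0,kind):
    q=quat(yaw+np.pi/2); move_pose(P(target,.22),q)
    if not held(): raise SystemExit("lost in transit")
    movel(P(target,surf+z0+.025),v=.2)
    if not held(): raise SystemExit("lost in descent")
    hit=movel(P(target,surf+z0-.004),v=.04,until_force=4)
    print(kind,"down",hit,"dz",(get_tcp_pos()[2]-surf-z0).round(4),"w",round(get_grip_width()*88,1))
    command_gripper(.5); wait(.2); movel(P(target,.22),v=.2); print("t",get_time())
E
python3 - <<'E'
from h import *
z=pick("pump",zp=.006); place(O-.09*EY,YR,.09,z,"pump")
E
```

```text
pump origin [ 0.4392 -0.0064] yaw -3.1 ext 0.061 0.023 n 795
pump hit False z 0.0064 w 0.0bad grip
```

Run:
```python
from h import *
print(get_tcp_pos(),get_ee_rot(),get_grip_width())
a=read_camera("side");r=look("pump");b=read_camera("wrist")
cv2.imwrite("pics/p1.png",np.hstack([a[80:384,:400],b[:304,60:460]])[:,:,::-1]);print(get_time())
```

```text
[ 0.43861711 -0.00641294  0.19929218] [-7.35902012e-04  2.70928023e-02  9.99632652e-01  8.03327167e-06] 0.5785785886559829
pump origin [ 0.4392 -0.0065] yaw -3.0 ext 0.061 0.023 n 791
28.9417
```

View pics/p1.png

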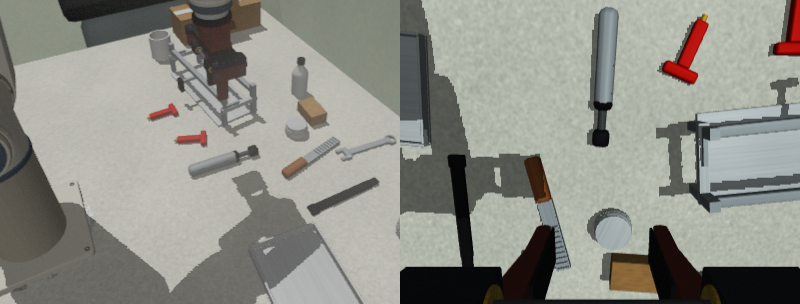

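The pump is unmoved at (605,75) in the right half, so the fingers closed to zero without shifting it. I'll repeat the grasp in steps and read the width and force.

Run:
```python
from h import *
o=(.4392,-.0065);yaw=D(-3)
command_gripper(.58);move_pose(P(o,.13),quat(yaw+np.pi/2));movel(P(o,.008),v=.1,until_force=8)
print(get_tcp_pos(),get_grip_width())
for g in (.4,.32,.25,.1,0):
    command_gripper(g);print(g,get_grip_width()*88,get_finger_force(),get_ft_force().round(1))
wait(.3);print(get_grip_width()*88,get_finger_force(),get_time())
a=read_camera("side");b=read_camera("wrist")
cv2.imwrite("pics/p2.png",np.hstack([a[80:384,:400],b[80:384,60:460]])[:,:,::-1])
```

```text
[ 0.43961323 -0.00651504  0.00841845] 0.5780278339195305
0.4 35.15606614068305 0.0 [-0.2 -0.2  0.2]
0.32 28.28304585668729 0.0 [-0.1  0.2  0.5]
0.25 22.27568809196491 0.0 [ 0.1 -0.1  0.4]
0.1 8.886716361976347 0.0 [ 0.6 -0.5 -0. ]
0 0.3846959714324972 0.0 [ 0.8  0.2 -0.5]
0.7215968557815317 0.0 33.6167
```

View pics/p2.png

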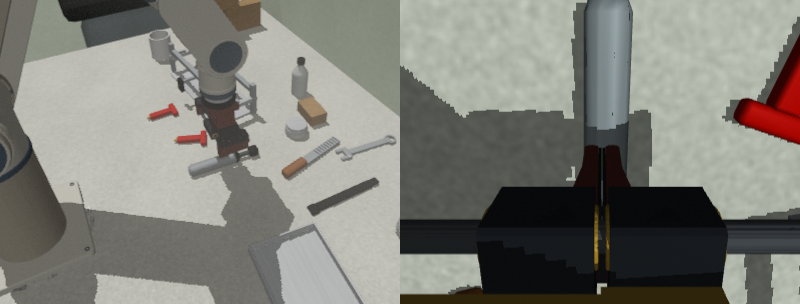

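Run:
```python
from h import *
def proj(n,p):
    K,T=camT(n);c=np.linalg.inv(T)@np.r_[p,1];return np.round([K[0,0]*c[0]/-c[2]+K[0,2],-K[1,1]*c[1]/-c[2]+K[1,2]],1)
t=get_tcp_pos();print(t,get_ee_rot())
for z in (0,.026,.05,.08): print(z,"side",proj("side",P(t,t[2]+z)),"wrist",proj("wrist",P(t,t[2]+z)))
K,T=camT("wrist");print("barrel end wrist row80",ray(K,T,(268,82),.015))
b=read_camera("side")
cv2.imwrite("pics/p3.png",cv2.resize(b[160:280,150:310][:,:,::-1],(800,600),interpolation=cv2.INTER_CUBIC))
```

```text
[ 0.43919717 -0.00648504  0.00798503] [-2.82803592e-06  2.61781201e-02  9.99657294e-01  5.57211427e-06]
0 side [223.5 241.7] wrist [263.1 225. ]
0.026 side [222.8 234.2] wrist [263.3 242.7]
0.05 side [222.3 227.1] wrist [263.6 264. ]
0.08 side [221.5 217.8] wrist [264.1 302. ]
barrel end wrist row80 [0.35578242 0.00039273 0.015     ]
```

View pics/p3.png

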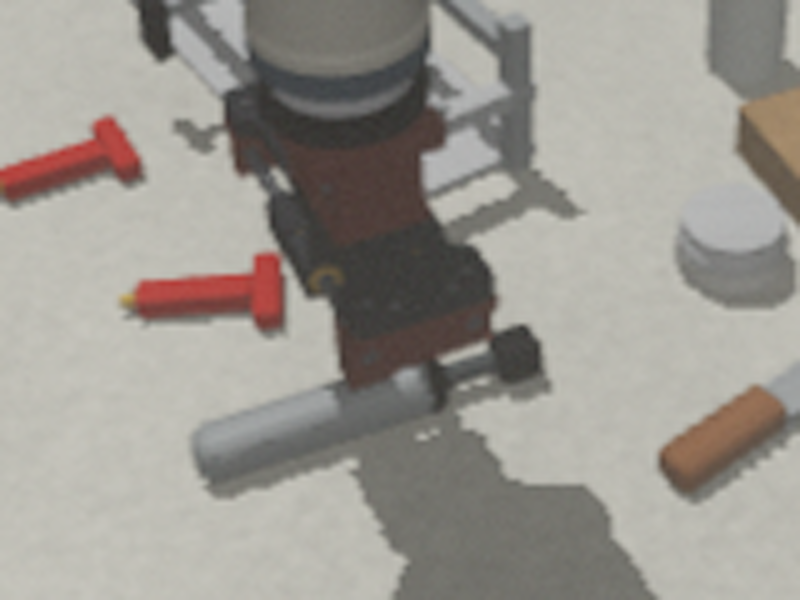

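The fingers project to (223,234), right on the barrel, yet close to zero with no force. I'll probe for contact from above.

Run:
```python
from h import *
t=get_tcp_pos()
command_gripper(.58);movel(P(t,.10));command_gripper(0)
ax=np.array([np.cos(D(-3)),np.sin(D(-3)),0])
for s in (0,-.05,.03,.078):
    movel(P(t+s*ax,.06),v=.2);h=movel(P(t+s*ax,.012),v=.03,until_force=3);print(s,h,get_tcp_pos()[2],get_ft_force().round(1));movel(P(t+s*ax,.06),v=.2)
print(get_time())
look("pump")
```

```text
0 False 0.012132803964863922 [ 0.1 -0.  -0.1]
-0.05 False 0.012134117040803402 [-0.3 -0.1  0.2]
0.03 False 0.012142066304014695 [-0.7  0.4 -0.1]
0.078 False 0.01218092194743247 [ 0.8 -0.   0.2]
46.5833
pump origin [ 0.4394 -0.0065] yaw -3.0 ext 0.061 0.023 n 793
```

The probe went down to 12 mm at four points along the pump with no contact, so the fingers pass through the picture of it. I'll try the rasp to see whether this affects only the pump.

Run:
```python
from h import *
z=pick("rasp"); place(O,YR,.09,z,"rasp")
```

```text
rasp origin [ 0.6429 -0.092 ] yaw 12.7 ext 0.067 0.023 n 1567
rasp hit False z 0.0047 w 0.6bad grip
```

The rasp behaves the same way. I'll check the real tip height against the bare counter with a gentle guarded touch, and against the tab, which did make contact earlier.

Run:
```python
from h import *
command_gripper(0)
def probe(p,z,zlo,f=4):
    move_pose(P(p,z),quat(np.pi/2+YR));h=movel(P(p,zlo),v=.03,until_force=f)
    print(np.round(p,3),h,get_tcp_pos().round(4),get_ft_force().round(1));movel(P(p,max(z,.13)),v=.2)
probe((.47,-.12),.04,-.012)
probe(O-.095*EX,.13,.07)
probe(O+.045*EX,.13,.075)
probe(O-.045*EX+.06*EY,.13,.075)
print(get_time())
```

```text
[ 0.47 -0.12] False [ 0.4701 -0.12   -0.0119] [0.5 0.2 0.5]
[0.435 0.279 0.   ] False [0.4356 0.2794 0.0701] [ 0.  -0.4  1. ]
[0.575 0.294 0.   ] False [0.5749 0.2936 0.0752] [-0.3  0.   0.2]
[0.479 0.344 0.   ] False [0.4793 0.3442 0.0752] [-0.   0.2 -0.4]
69.475
```

There is no contact with the counter at −12 mm, nor with the tab or bars below their tops. So the real fingertips sit well above the stated TCP. I'll find that offset with a guarded touch on the counter.

Run:
```python
from h import *
p=(.47,-.12)
move_pose(P(p,.03),quat(np.pi/2));movel(P(p,-.01),v=.15)
for v in (.02,):
    h=movel(P(p,-.05),v=v,until_force=4);print(h,get_tcp_pos().round(4),get_ft_force().round(1))
print(get_time());t=get_tcp_pos()
im=read_camera("wrist");s=read_camera("side")
cv2.imwrite("pics/touch.png",np.hstack([im[100:384,60:460],cv2.resize(s[150:292,200:400],(400,284))])[:,:,::-1])
movel(P(p,.1),v=.2)
```

```text
True [ 0.47   -0.12   -0.0258] [ 0.  -1.   6.5]
72.6083
```

View pics/touch.png

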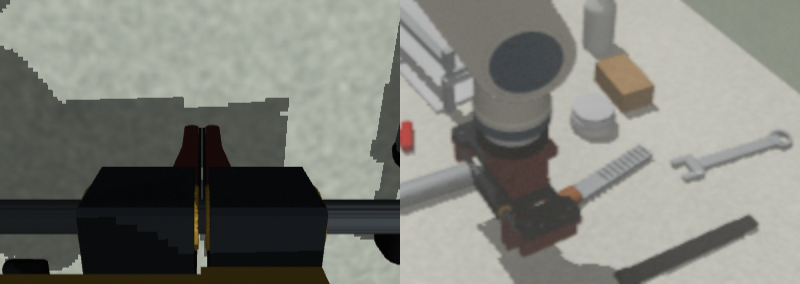

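The fingertips touched the counter at a reported z of −25.5 mm, and the right-hand view shows them on the counter. The real tips are therefore 25.5 mm short of the stated TCP. I'll apply that offset and go on.

```bash
sed -i 's/def pick(kind,exp=None,zp=.004):/def pick(kind,exp=None,zp=.004):\n    zp=zp-.0255/' h.py
python3 - <<'E'
from h import *
z=pick("rasp"); place(O,YR,.09,z,"rasp")
E
```

```text
rasp origin [ 0.63   -0.0759] yaw 17.1 ext 0.034 0.023 n 744
rasp hit False z -0.0208 w 23.3
rasp down True dz -0.0009 w 23.6
t 84.525
```

Run:
```python
from h import *
ITEMS["rasp"]=((.53,.289),YR,.105,24)
r=look("rasp",z=.36)
if r: print("rack frame",(P(r[0],0)-O)@EX,(P(r[0],0)-O)@EY,np.degrees(r[1]-YR))
cv2.imwrite("pics/rackrasp.png",read_camera("wrist")[:,:,::-1])
z=pick("pump",zp=.006); place(O-.09*EY,YR,.09,z,"pump")
```

```text
rasp origin [0.5288 0.2951] yaw 10.4 ext 0.033 0.023 n 717
rack frame -0.000612223822526207 0.0062177785972101895 4.559636895955029
pump origin [ 0.4393 -0.006 ] yaw -3.1 ext 0.061 0.024 n 780
pump hit False z -0.0191 w 25.8
pump down True dz -0.0016 w 25.9
t 95.1417
```

Run:
```python
from h import *
z=pick("lever"); place(O+.09*EY,YR,.09,z,"lever")
z=pick("v1"); place(TRAY+[0,.0,0]+.045*np.array([.105,.995,0]),YT,.004,z,"v1")
z=pick("v2"); place(TRAY-.045*np.array([.105,.995,0]),YT,.004,z,"v2")
```

```text
lever origin [ 0.6381 -0.228 ] yaw -0.7 ext 0.182 0.02 n 3606
lever hit False z -0.0207 w 19.6
lever down True dz -0.001 w 19.0
t 106.9667
v1 origin [0.3665 0.2518] yaw -2.2 ext 0.075 0.044 n 1664
v1 hit False z -0.0211 w 17.7
v1 down True dz -0.0008 w 17.4
t 118.475
v2 origin [0.3992 0.112 ] yaw -22.3 ext 0.075 0.045 n 1702
v2 hit False z -0.0211 w 17.8
v2 down True dz -0.0009 w 17.8
t 130.7
```

Everything is placed. Now I'll check the rack and tray in one mosaic from clear viewpoints, and scan for any tool I missed.

Run:
```python
from h import *
q=quat(np.pi/2)
move_pose((.64,.289,.33),q);K,T=camT("wrist");np.savez("fin.npz",K=K,T=T);a=read_camera("wrist")
move_pose((.56,-.30,.33),q);b=read_camera("wrist");s=read_camera("side");c=read_camera("scene")
cv2.imwrite("pics/fin.png",np.vstack([np.hstack([cv2.resize(i,(400,300)) for i in r]) for r in((a,b),(s,c))])[:,:,::-1]);print(get_time())
cv2.imwrite("pics/finA.png",a[:,:,::-1])
```

```text
135.5917
```

View pics/fin.png

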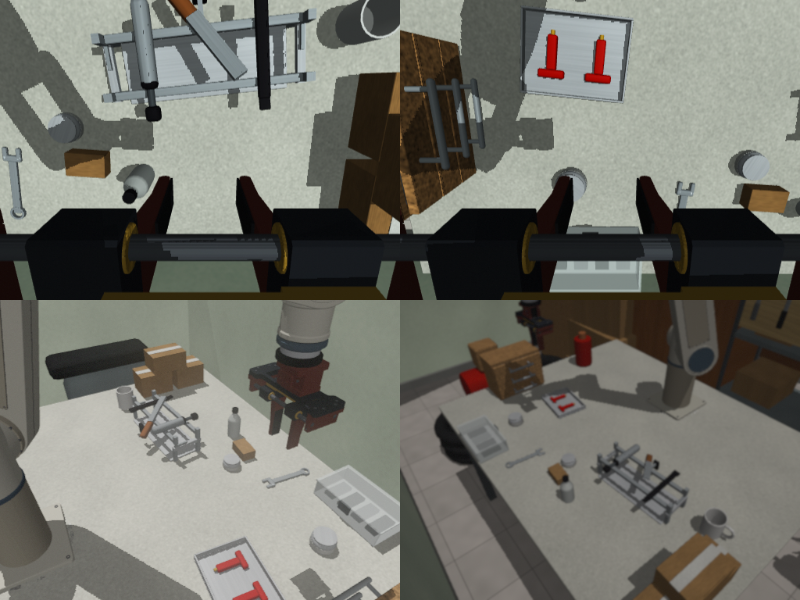

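The tray is right, and the lever and pump lie across both bars. The rasp is skewed: its blade tip, near (240,75) top left, has dropped short of the rear bar. I'll take one careful multi-view mosaic of it to re-grasp.

Run:
```python
from h import *
q=quat(np.pi/2);ims=[];z={}
for i,p in enumerate([(.57,.23,.30),(.57,.35,.30)]):
    move_pose(p,q);K,T=camT("wrist");a=read_camera("wrist");z[f"K{i}"]=K;z[f"T{i}"]=T
    c=np.linalg.inv(T)@np.array([.50,.289,.08,1]);u=int(K[0,0]*c[0]/-c[2]+K[0,2]);v=int(-K[1,1]*c[1]/-c[2]+K[1,2])
    x,y=max(0,u-100),max(0,v-75);z[f"o{i}"]=(x,y)
    ims.append(cv2.resize(a[y:y+150,x:x+200],(400,300),interpolation=cv2.INTER_CUBIC));cv2.imwrite(f"pics/rr{i}.png",a[:,:,::-1]);print(u,v,x,y,ims[-1].shape)
move_pose((.56,-.25,.30),q)
s=read_camera("side")[80:200,130:290];c=read_camera("scene")[170:290,235:395]
ims+=[cv2.resize(i,(400,300),interpolation=cv2.INTER_CUBIC) for i in(s,c)]
cv2.imwrite("pics/rasp4.png",np.vstack([np.hstack(ims[:2]),np.hstack(ims[2:])])[:,:,::-1]);np.savez("rr.npz",**z);print(get_time())
```

```text
311 103 211 28 (300, 400, 3)
212 104 112 29 (300, 400, 3)
140.4083
```

View pics/rasp4.png

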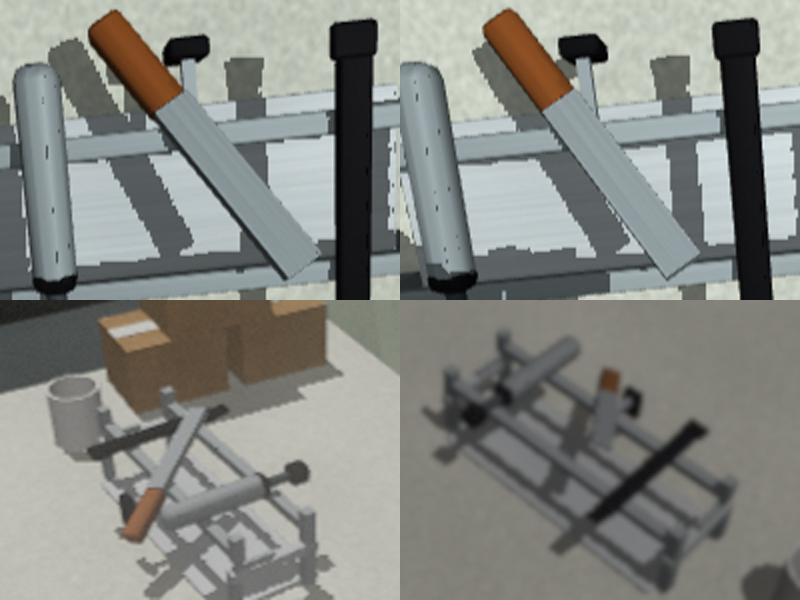

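Run:
```python
from h import *
d=np.load("rr.npz")
L=dict(end=((104,18),(99,18)),junc=((168,102),(158,98)),tip=((305,266),(284,266)),leverend=((354,22),(336,22)),barF=((300,118),(290,118)))
def line(i,uv):
    K,T,o=d[f"K{i}"],d[f"T{i}"],d[f"o{i}"];u=(uv[0]/2+o[0],uv[1]/2+o[1])
    a=ray(K,T,u,0);c=T[:3,3];return c,(a-c)/np.linalg.norm(a-c)
for k,v in L.items():
    A=np.zeros((3,3));b=np.zeros(3);
    for i in(0,1):
        c,n=line(i,v[i]);M=np.eye(3)-np.outer(n,n);A+=M;b+=M@c
    p=np.linalg.solve(A,b);c,n=line(0,v[0]);res=np.linalg.norm(np.cross(p-c,n))
    r=p-O;print(k,p.round(4),"rack",(r@EX).round(4),(r@EY).round(4),p[2].round(4),"res",res.round(4))
# tooth stripes: intensity variance along blade axis, original vs now
for f,s,a,b in(("pics/wB.png",1.5,(460,103),(582,75)),("pics/rr0.png",1,(168/2+211,102/2+28),(305/2+211,266/2+28)),("pics/rackrasp.png",1,None,None)):
    im=cv2.imread(f,0)
    if a is None: continue
    t=np.linspace(.1,.95,60);x=a[0]+t*(b[0]-a[0]);y=a[1]+t*(b[1]-a[1])
    print(f,[int(im[int(j),int(i)]) for i,j in zip(x,y)])
```

```text
end [0.4237 0.2302 0.0669] rack -0.1117 -0.0478 0.0669 res 0.0003
junc [0.4712 0.2672 0.0895] rack -0.0607 -0.0157 0.0895 res 0.0008
tip [0.5605 0.3407 0.1342] rack 0.0356 0.0484 0.1342 res 0.0002
leverend [0.4303 0.3696 0.0927] rack -0.091 0.0903 0.0927 res 0.0002
barF [0.4813 0.3438 0.0925] rack -0.043 0.0594 0.0925 res 0.0002
pics/wB.png [134, 135, 133, 135, 134, 133, 134, 133, 133, 133, 133, 134, 133, 132, 132, 132, 133, 112, 78, 82, 131, 131, 133, 77, 74, 126, 132, 132, 99, 65, 100, 132, 130, 120, 62, 94, 132, 129, 137, 62, 80, 132, 129, 133, 93, 64, 133, 128, 132, 97, 59, 112, 128, 131, 102, 66, 94, 129, 128, 126]
pics/rr0.png [146, 148, 148, 149, 150, 148, 149, 150, 150, 149, 148, 148, 150, 149, 150, 149, 149, 150, 150, 149, 149, 149, 150, 150, 149, 149, 149, 150, 150, 148, 148, 148, 148, 148, 148, 148, 148, 147, 148, 147, 148, 147, 147, 147, 148, 147, 147, 148, 148, 147, 146, 147, 147, 148, 150, 146, 147, 148, 147, 147]
```

The rasp has turned over (its smooth face is up) and sits tilted 21° on the front bar and stem, with the tip at 134 mm, yaw +33°, and length measuring 188 mm. Lying bottom-up across both bars it pitches only about 5° and its origin comes to about 99 mm, which is within the rule. I'll grasp it square to its own axis and lay it down.

```bash
cat > regrasp.py <<'E'
from h import *
end=np.array([.4237,.2302,.0669]);tip=np.array([.5605,.3407,.1342])
def frame(a):
    b=np.array([-a[1],a[0],0]);b/=np.linalg.norm(b);N=np.cross(a,b)
    return np.roll(R.from_matrix(np.c_[-a,b,-N]).as_quat(),1),N
s=.03;a=(tip-end)/np.linalg.norm(tip-end);q,N=frame(a)
g=(end+tip)/2+s*a
tcp=lambda top,N,depth:top-N*depth-N*.0255
command_gripper(.5)
move_pose(tcp(g,N,-.07),q); h=movel(tcp(g,N,.009),v=.06,until_force=6)
command_gripper(0);w=get_grip_width()*88;print("hit",h,"w",w)
if abs(w-24)>4: command_gripper(.5);movel(tcp(g,N,-.07));raise SystemExit("bad")
t=get_tcp_pos();movel(t+[0,0,.10],v=.15);print("held",get_grip_width()*88)
p=np.arctan(.09);a2=EX*np.cos(p)-np.array([0,0,np.sin(p)]);q2,N2=frame(a2)
top=O+EX*.025+np.array([0,0,.1025])
move_pose(tcp(top+[0,0,.09],N2,.009),q2);print("held",get_grip_width()*88)
movel(tcp(top+[0,0,.02],N2,.009),v=.15)
h=movel(tcp(top-[0,0,.004],N2,.009),v=.03,until_force=4);print("down",h,get_tcp_pos()-tcp(top,N2,.009),get_grip_width()*88)
command_gripper(.45);wait(.2);movel(get_tcp_pos()+[0,0,.12],v=.2);print(get_time())
E
python3 regrasp.py
```

```text
hit False w 24.281154123633
held 24.215413282317527
held 24.31103250755075
down True [-0.00019027 -0.00014202 -0.00142606] 24.439945949820324
148.7417
```

Run:
```python
from h import *
ITEMS["rasp"]=((.47,.28),YR,.110,24)
for y in(.22,.36):
    move_pose((.57,y,.33),quat(np.pi/2));r=locate("rasp",W=.10);v=P(r[0],0)-O;print((v@EX).round(4),(v@EY).round(4),np.degrees(r[1]-YR).round(1))
    # blade: brightness profile along expected axis on rectified view
    K,T=camT("wrist");im=read_camera("wrist");cv2.imwrite(f"pics/chk{y}.png",im[:,:,::-1])
    for name,off in(("axis",0),("L",.020),("R",-.020)):
        o=[]
        for s in np.arange(-.02,.11,.01):
            p=P(r[0],.1)+s*EX*1+off*EY;c=np.linalg.inv(T)@np.r_[p,1];u,w=int(K[0,0]*c[0]/-c[2]+K[0,2]),int(-K[1,1]*c[1]/-c[2]+K[1,2])
            o.append(im[w,u].tolist() if name=="x" else int(im[w,u].mean()))
        print(name,o)
print(get_time())
```

```text
rasp origin [0.5261 0.2833] yaw 7.3 ext 0.066 0.023 n 1533
-0.0045 -0.0053 1.5
axis [159, 161, 154, 154, 148, 149, 147, 148, 148, 147, 147, 147, 197]
L [202, 199, 193, 194, 193, 193, 88, 158, 184, 188, 187, 189, 192]
R [197, 194, 189, 189, 192, 188, 87, 155, 189, 187, 188, 198, 189]
rasp origin [0.5256 0.2874] yaw 9.4 ext 0.066 0.024 n 1613
-0.0046 -0.0012 3.6
axis [163, 164, 163, 164, 164, 165, 80, 78, 78, 77, 158, 161, 208]
L [205, 209, 204, 208, 201, 204, 99, 170, 175, 206, 198, 203, 205]
R [100, 101, 99, 101, 96, 101, 100, 79, 89, 102, 202, 203, 208]
150.25
```

Run:
```python
from h import *
q=quat(np.pi/2);V=[]
for y in(.22,.36):
    move_pose((.57,y,.33),q);K,T=camT("wrist");V.append((K,T,read_camera("wrist")))
def samp(V,p):
    K,T,im=V;c=np.linalg.inv(T)@np.r_[p,1];m=np.float32([[K[0,0]*c[0]/-c[2]+K[0,2],-K[1,1]*c[1]/-c[2]+K[1,2]]])
    return int(cv2.remap(cv2.cvtColor(im,cv2.COLOR_RGB2GRAY),m[:,:1],m[:,1:],cv2.INTER_LINEAR)[0,0])
for s in(.01,.025,.07,.083):
    for i in(0,1): print(s,i,[samp(V[i],O+s*EX+t*EY+[0,0,.1]) for t in np.arange(-.027,.028,.003)])
def tri(ms):
    A=np.zeros((3,3));b=np.zeros(3)
    for (K,T,im),uv in zip(V,ms):
        a=ray(K,T,uv,0);c=T[:3,3];n=(a-c)/np.linalg.norm(a-c);M=np.eye(3)-np.outer(n,n);A+=M;b+=M@c
    p=np.linalg.solve(A,b);return ((p-O)@EX).round(4),((p-O)@EY).round(4),p[2].round(4)
res=[]
for K,T,im in V:
    m=mask("rasp",im).astype(np.uint8);N,l,st,ce=cv2.connectedComponentsWithStats(cv2.morphologyEx(m,cv2.MORPH_OPEN,np.ones((3,3))))
    c=np.linalg.inv(T)@np.r_[O-.065*EX+[0,0,.108],1];e=np.array([K[0,0]*c[0]/-c[2]+K[0,2],-K[1,1]*c[1]/-c[2]+K[1,2]])
    k=1+np.argmin([np.hypot(*(ce[i]-e)) for i in range(1,N)]);pts=np.argwhere(l==k)[:,::-1].astype(np.float32)
    # ends of handle: mean of 10% lowest / highest rows
    r=pts[:,1];lo,hi=np.percentile(r,[8,92]);res.append((ce[k],pts[r<=lo].mean(0),pts[r>=hi].mean(0)));print(st[k,4])
for j,n in enumerate(("centroid","outer end","inner end")): print(n,tri([x[j] for x in res]))
print(get_time())
```

```text
0.01 0 [189, 189, 189, 189, 76, 150, 151, 149, 158, 156, 158, 155, 155, 189, 189, 190, 87, 87, 86]
0.01 1 [99, 99, 99, 99, 161, 161, 160, 167, 166, 164, 166, 165, 118, 204, 205, 204, 204, 204, 204]
0.025 0 [187, 189, 189, 190, 116, 151, 149, 148, 155, 154, 155, 153, 159, 190, 192, 183, 89, 88, 87]
0.025 1 [101, 101, 101, 100, 90, 159, 159, 161, 167, 163, 166, 162, 146, 202, 204, 203, 204, 203, 203]
0.07 0 [189, 188, 195, 198, 199, 130, 146, 146, 150, 150, 149, 149, 149, 182, 195, 121, 94, 124, 110]
0.07 1 [107, 103, 158, 207, 212, 170, 76, 77, 78, 96, 162, 162, 160, 126, 206, 207, 212, 211, 203]
0.083 0 [197, 194, 190, 184, 183, 117, 146, 145, 145, 147, 147, 149, 146, 176, 192, 195, 190, 193, 191]
0.083 1 [212, 211, 206, 208, 208, 190, 78, 76, 76, 160, 162, 161, 160, 136, 186, 208, 209, 206, 209]
1144
1227
centroid (np.float64(-0.0678), np.float64(-0.006), np.float64(0.1049))
outer end (np.float64(-0.0973), np.float64(-0.006), np.float64(0.1075))
inner end (np.float64(-0.0363), np.float64(-0.0058), np.float64(0.1035))
151.5833
```

The rasp now lies flat: the blade tip is at about 100 mm, the handle top at about 105 mm, centred within 6 mm and square within 4°. Last check before handing in is the front bar's position.

Run:
```python
from h import *
K,T=camT("wrist");im=cv2.cvtColor(read_camera("wrist"),cv2.COLOR_RGB2GRAY)
d=np.load("pull.npz")
for n,(K,T,im) in dict(now=(K,T,im),pulled=(d["K"],d["T"],np.load("pull2.npy"))).items():
  for y in(.05,.065,-.05,.125):
    o=[]
    for s in np.arange(-.064,-.024,.002):
        c=np.linalg.inv(T)@np.r_[O+s*EX+y*EY+[0,0,.09],1];u=np.float32([[K[0,0]*c[0]/-c[2]+K[0,2],-K[1,1]*c[1]/-c[2]+K[1,2]]])
        o.append(int(cv2.remap(im,u[:,:1],u[:,1:],cv2.INTER_LINEAR)[0,0]))
    print(n,y,o)
print(get_time())
```

```text
now 0.05 [106, 106, 104, 101, 97, 99, 100, 100, 95, 130, 181, 178, 177, 178, 180, 151, 90, 101, 100, 101]
now 0.065 [209, 211, 208, 213, 206, 201, 209, 207, 201, 149, 176, 179, 177, 179, 180, 154, 101, 122, 210, 212]
now -0.05 [209, 209, 209, 209, 196, 196, 206, 207, 207, 154, 168, 168, 169, 169, 167, 136, 82, 137, 203, 201]
now 0.125 [214, 212, 206, 205, 193, 211, 220, 222, 217, 159, 180, 182, 178, 180, 178, 149, 105, 106, 106, 107]
pulled 0.05 [81, 159, 177, 178, 182, 165, 65, 38, 53, 84, 90, 78, 83, 91, 75, 89, 93, 70, 80, 88]
pulled 0.065 [83, 161, 180, 182, 185, 166, 42, 15, 15, 14, 14, 15, 15, 16, 14, 15, 14, 15, 14, 14]
pulled -0.05 [78, 115, 171, 171, 175, 158, 59, 50, 102, 139, 138, 137, 139, 136, 137, 167, 175, 173, 175, 171]
pulled 0.125 [142, 174, 176, 182, 181, 161, 63, 47, 91, 144, 145, 141, 141, 140, 141, 174, 180, 175, 179, 186]
151.6333
```

Run:
```python
from h import *
K,T=camT("wrist");im=cv2.cvtColor(read_camera("wrist"),cv2.COLOR_RGB2GRAY)
for y in(.05,.065,-.05,.125):
  for lo in(-.056,.030):
    o=[]
    for s in np.arange(lo,lo+.034,.001):
        c=np.linalg.inv(T)@np.r_[O+s*EX+y*EY+[0,0,.09],1];u=np.float32([[K[0,0]*c[0]/-c[2]+K[0,2],-K[1,1]*c[1]/-c[2]+K[1,2]]])
        o.append(int(cv2.remap(im,u[:,:1],u[:,1:],cv2.INTER_LINEAR)[0,0]))
    print(y,lo,o)
```

```text
0.05 -0.056 [99, 97, 99, 101, 100, 99, 99, 100, 97, 100, 120, 161, 176, 179, 178, 177, 177, 178, 178, 178, 179, 175, 156, 118, 103, 101, 101, 101, 100, 100, 101, 103, 104, 106]
0.05 0.03 [98, 97, 97, 98, 99, 98, 98, 99, 97, 91, 78, 87, 115, 154, 171, 175, 175, 172, 170, 170, 170, 170, 171, 167, 154, 126, 103, 99, 106, 105, 105, 105, 105, 105]
0.065 -0.056 [194, 189, 202, 211, 208, 207, 208, 210, 207, 191, 159, 167, 177, 180, 180, 178, 179, 180, 180, 180, 180, 176, 148, 111, 96, 102, 108, 149, 194, 211, 212, 214, 216, 217]
0.065 0.03 [203, 199, 178, 134, 98, 99, 98, 99, 97, 90, 72, 81, 111, 157, 172, 176, 174, 173, 171, 171, 172, 172, 173, 172, 170, 179, 202, 216, 217, 216, 216, 217, 218, 219]
-0.05 -0.056 [191, 180, 196, 203, 205, 206, 207, 207, 209, 194, 169, 162, 170, 170, 167, 168, 168, 169, 169, 166, 167, 162, 144, 110, 78, 93, 129, 170, 203, 202, 202, 204, 207, 208]
-0.05 0.03 [99, 100, 99, 99, 100, 101, 101, 101, 100, 89, 72, 59, 62, 72, 78, 79, 78, 78, 78, 78, 78, 77, 76, 76, 77, 82, 91, 102, 106, 108, 108, 107, 107, 106]
0.125 -0.056 [184, 172, 208, 217, 220, 221, 222, 223, 223, 202, 166, 169, 182, 184, 182, 178, 179, 180, 180, 180, 179, 171, 141, 107, 95, 105, 105, 106, 106, 105, 106, 107, 109, 109]
0.125 0.03 [101, 100, 100, 101, 101, 101, 102, 102, 101, 94, 82, 73, 108, 144, 170, 177, 177, 174, 172, 171, 171, 170, 169, 166, 160, 160, 174, 202, 212, 214, 214, 213, 212, 210]
```

Bar spacing measures 88 mm (90 at the stop, 85 needed), so I'm handing in.

```bash
python3 -c "
from station import *
print(get_tcp_pos(),get_time());print(job_done())"
```

```text
[0.57011465 0.35916766 0.33005442] 151.6833
the job is handed in; nothing more can be done
None
```

I handed the job in at 151.7 s with the front bar drawn out to its stop (bar spacing measured 88 mm of a nominal 90), the lever, rasp and pump across both bars, and both valve tools in the tray; the rasp turned over along the way and lies smooth face up, but measures within the limits, and no verdict came back.

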